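Slide the name plate out past the end of the serving ledge

TASK

On the low wooden ledge, push the long blank white name plate along its channel with your fingertips, towards the end where the round glass dish of nutmegs stands, until about a third of the plate sticks out past that end of the ledge so that a pupil can get hold of its edge. It must stay lying flat in its channel: only push it, never pick it up or let it fall. Leave the square tile with the jar on it, the dish, the mug and everything else where they are.

Things in the scene. Friction and masses are not known exactly. Their poses are not given: they have to be found in the camera images.
- ledge: Fixed wooden ledge, 176 x 340 mm in plan, turned up to 12 degrees. Origin: centre of its underside, on the table. y runs along its length; its open ends lie at y = +170 and -170 mm. On top two straight channels run along y, open at both ends, centre lines at x = -42 and +42 mm, 76 mm wide, flat floor 60 mm above the table, bordered by strips 8 mm wide and 5 mm high.
- name_plate: Long name plate: loose flat blank white plastic rectangle, 64 mm across (its x), 120 mm long (its y), 6 mm thick, 40 to 80 g, lying lengthwise in either channel, roughly mid-way along. Origin: centre of its underside. It slides with ordinary friction and stays where it is left; it tips off if more than half of it overhangs.
- square_tile: The other white plastic plate, square, 64 x 64 x 6 mm, lying in the other channel with a small glass jar (38 mm across, 44 mm high) standing on it. Not to be moved. Origin: centre of its underside.
- spice_jar: The small amber glass jar with a steel cap, 38 mm across and 44 mm high, standing on the square tile. Not to be moved. Origin: centre of its underside.
- dish: Round low clear glass dish with six brown nutmegs, 140 mm across, about 28 mm high, standing on the table off one end of the ledge (either end): it marks the end towards which the name plate goes. Not to be moved. Origin: centre of its underside.
- mug: White mug, 76 mm across, 85 mm high, with a handle, standing on the table off the other end of the ledge. Not to be moved. Origin: centre of its underside.
- pepper_tin: Closed steel tin, 60 mm across, 100 mm high, on the table beyond the ledge. Not to be moved. Origin: centre of its underside.
- tea_carton: Cardboard carton 60 x 110 x 70 mm high on the table beyond the ledge. Not to be moved. Origin: centre of its underside.
- wooden_spoon: Wooden spoon lying on the table beyond the ledge. Not to be moved.
Mind the look-alikes: they are no part of the job. Leave any turquoise or yellow look-alike of the name_plate alone.

How it is judged:
At the end, for the whole second after the job is handed in: The name plate lies flat and at rest in its channel (tilt below 3.4 degrees, within 15 mm of a channel's centre line, its underside within 4 mm of the channel floor's height, within 11 degrees of the channel's direction), overhanging the ledge's end on the dish's side by 27 to 53 mm of its 120 mm (((y of dish in the frame of ledge above 0 m and y of name_plate in the frame of ledge between 0.137 and 0.163 m) or (y of dish in the frame of ledge below 0 m and y of name_plate in the frame of ledge between -0.163 and -0.137 m)) and z of name_plate in the frame of ledge between 0.057 and 0.064 m and angle between name_plate's own z axis and vertical below 0.06 rad and (x of name_plate in the frame of ledge between -0.057 and -0.027 m or x of name_plate in the frame of ledge between 0.027 and 0.057 m) and angle between the y axis of name_plate and the y axis of ledge, either way round below 0.2 rad and linear speed of name_plate below 0.01 m/s); the robot touches nothing.
It fails at once if the name plate is lifted more than 12 mm off the channel floor (z of name_plate in the frame of ledge above 0.072 m).
It fails at once if the name plate is tipped up or falls off the ledge (angle between name_plate's own z axis and vertical above 0.3 rad or z of name_plate in the frame of ledge below 0.045 m).
It fails at once if the square tile or its jar is moved more than 15 mm (distance of any of square_tile, spice_jar from where it was at the start of the episode above 0.015 m).
It fails at once if the dish or the mug is moved more than 15 mm (distance of any of dish, mug from where it was at the start of the episode above 0.015 m).
It fails at once if the tin, the carton or the spoon is moved more than 15 mm (distance of any of pepper_tin, tea_carton, wooden_spoon from where it was at the start of the episode above 0.015 m).
It also fails if it takes over 35 s, if anything falls off the work surface, if the arm or the gripper's body presses on something with over 40 N, if the wrist force passes 120 N, or if a joint passes its speed limit or range.

ROBOT

A 6-joint arm with a two-finger parallel gripper is mounted at the origin on the work surface. World frame = base frame: x ahead of the robot, y to its left, z up, the work surface at z = 0. Lengths are in m, angles in rad, forces in N, time in s.
With the tool pointing down it reaches from about 0.375 to 0.9 m from the base axis. Payload 3.1 kg.
Tool frame: the origin (TCP) lies midway between the tips of the shut fingers; the grasp point (between the pads) lies 19 mm behind it; z points along the fingers, y is the line along which they close (so a half turn about z gives the same grasp; the last joint's range is limited). The gripper opens to 87 mm and grips with 3 to 60 N. Pads are 19 mm wide; open, the fingers measure 117 mm over their backs; the gripper's body (75 mm by 190 mm) begins 51 mm behind the grasp point.
Start: joints at [-1.458, 0.527, 1.433, -0, 1.181, -0.178], TCP at [0.179, -0.599, 0.223] pointing down, gripper open.
Joint ranges: [-3.08, 3.08], [-0.75, 2.2], [0.22, 2.44], [-1.43, 4.57], [0, 2.65], [-2.85, 2.85]. Speed limits (rad/s): [2.79, 2.79, 3.14, 3.14, 3.14, 3.14].

INTERFACE

Orientations are given as a rotation vector (axis times angle).
In Python, from rig import * gives the robot as it stands.
- The arm moves only by the shell command python3 -m inch 'ROWS' [FORCE]. ROWS is JSON, a list of rows, each a list of 7 numbers: the shift along the tool's x, y, z in mm, then the turn, a rotation vector about the tool's x, y, z in rad, then the opening, from 0 (shut) to 1 (fully open). A call has 1 to 20 rows; each row shifts and turns the commanded pose from where the row before left it, along the tool's axes as they then stand; what a row does not reach is not made up. A row lasts 1/10 s, in which the tool goes at most 50 mm and 8.59 degrees, less where a joint would pass 70% of its speed; a pose out of reach is approached as far as the arm can. A call is refused whole if a number of a shift passes 50 or a number of a turn 0.15, either way. A call with a gripper value outside its range is refused whole. The fingers move at their own pace and stop on an object; FORCE is the grip in N (left out, the last holds). Time passes only in rows, so rows that do not move let the fingers close. It gives the time, the measured TCP pose, the force, the opening and the grip force at its end, in the units of the state.
- sense(): the state, without advancing time (a new reading comes with each control period).
- snapshot(name): name is "scene" or "top" or "wrist"; returns a dict with "img" (400x640x3 uint8, blue, green, red), "range_z" (400x640 float32, m along the optical axis (not along the pixel's ray), 0 where there is no reading), "K" (3x3 intrinsics, pixels), "k1" (the pictures are not rectified: a ray, as slopes to the right and down, at radius r is drawn at 1 + k1 r^2 times it, then the intrinsics apply), "extrinsics" (4x4, takes a point from world to camera coordinates); the wrist camera has in their place "mount" (4x4, takes a point from camera to tool coordinates, whose origin is the TCP and whose axes are the flange's). Camera axes: x right, y up, looking along -z (the intrinsics and any distortion apply to the point x, -y, -z); pixel columns grow to the right and rows downward; lengths in m; the calibration is good to about 2 mm. A picture is of the moment at which its call begins: read the wrist's pose just before it.
- sign_off(): hands the job in; it is judged then, once.
The state is a dict: "time": time; "q": joint angles; "joint_vel": joint speeds; "joint_torque": joint torques, N m; "tool_pos": TCP position; "orientation": TCP orientation; "contact_force": force on the tool from outside, world axes, zero at the start; "wrist_torque": the same for the moment, N m; "opening": finger opening in m; "grip_force": force on a finger pad.
Only numpy, scipy, OpenCV 4.12 (cv2) and the standard library are available. Lean on these libraries where they do the work, as an engineer would, in place of code of your own. Each camera call takes 0.05 s, during which the arm holds its last target. There are 200 camera calls.

## Working session

There is one attempt and no reset: what is moved stays moved. The work goes in short steps, Python scripts to look and compute and a shell command to move; the robot and the scene stay as the last step left them, time stands still between calls to the robot, and variables do not carry over. Pictures are saved under pics/ and viewed, at most 10 in all, crops included, and the job is handed in when it is done.

```bash
mkdir -p pics
cat > h.py <<'E'
from rig import *
import numpy as np, cv2
def load(n):
    s=snapshot(n); np.savez(n+'.npz',**s); return s
def cast(s,uv,z,X=None):
    """pixels -> world points on plane z"""
    K=np.array(s['K']);k=float(s['k1']);uv=np.atleast_2d(np.float64(uv))
    d=np.c_[(uv[:,0]-K[0,2])/K[0,0],(uv[:,1]-K[1,2])/K[1,1]];p=d.copy()
    for _ in range(20): p=d/(1+k*(p**2).sum(1,keepdims=True))
    r=np.c_[p[:,0],-p[:,1],-np.ones(len(p))]
    T=np.linalg.inv(s['extrinsics']) if X is None else X
    o=T[:3,3]; w=r@T[:3,:3].T
    return o+w*((z-o[2])/w[:,2])[:,None]
E
python3 - <<'E'
from h import *
for n in('scene','top'):
    s=load(n);cv2.imwrite(f'pics/{n}.png',s['img'])
print(s['K'],s['k1'],s['extrinsics']);st=sense();print(st)
E
```

```text
[[414.97014042   0.         322.21902306]
 [  0.         414.97014042 198.59831373]
 [  0.           0.           1.        ]] -0.07917240126727881 [[-4.66077712e-04 -9.99946005e-01  1.03812662e-02 -3.57936831e-02]
 [ 9.91303479e-01  9.04121457e-04  1.31592531e-01 -5.45820425e-01]
 [-1.31594812e-01  1.03523176e-02  9.91249532e-01 -1.05279772e+00]
 [ 0.00000000e+00  0.00000000e+00  0.00000000e+00  1.00000000e+00]]
{'time': 0.1, 'q': array([-1.45847957e+00,  5.28389308e-01,  1.43378822e+00, -4.00202866e-05,
        1.18135929e+00, -1.78494689e-01]), 'joint_vel': array([-1.87356930e-03, -1.89605917e-03, -3.04308686e-03, -5.02557229e-04,
       -1.25434475e-03,  9.15944041e-05]), 'joint_torque': array([-5.90346390e-04, -4.40986490e+01, -1.77150321e+01,  6.35510869e-02,
        5.34276443e-02, -3.32276056e-05]), 'tool_pos': array([ 0.17915154, -0.59808687,  0.2216551 ]), 'orientation': array([-3.10651279e+00, -4.54939502e-01, -4.29032460e-05]), 'contact_force': array([-1.64618187,  0.32975184, -0.32143436]), 'wrist_torque': array([0.00547884, 0.06142324, 0.01125365]), 'grip_force': 0.0, 'opening': 0.0869386271411565}
```

View pics/top.png

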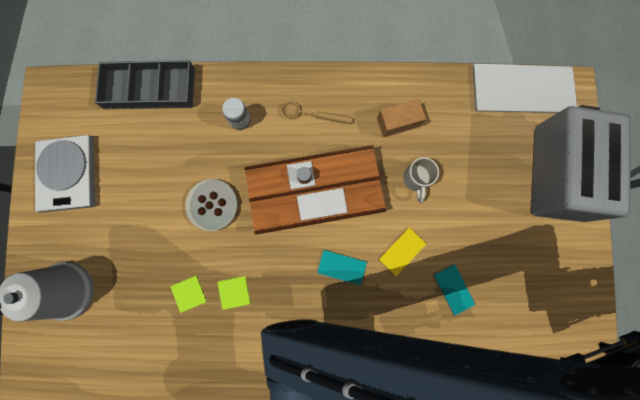

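View pics/scene.png

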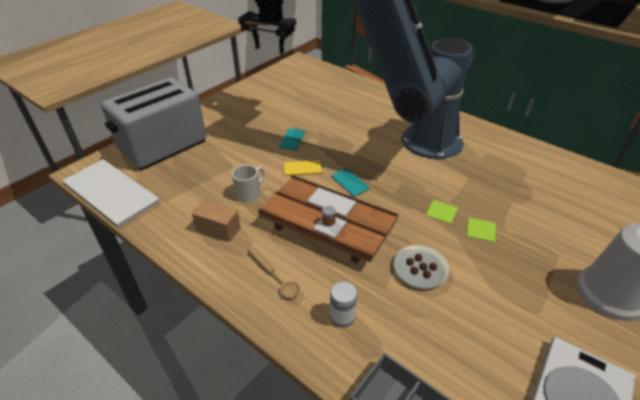

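Run:
```python
from h import *
from scipy.spatial.transform import Rotation as R
s=dict(np.load('top.npz'));im=s['img'];hsv=cv2.cvtColor(im,cv2.COLOR_BGR2HSV)
m=((hsv[...,1]<60)&(hsv[...,2]>150)).astype(np.uint8)
n,l,st,c=cv2.connectedComponentsWithStats(m)
for nm,p,z in(('plate',(322,204),.066),('tile',(293,181),.066)):
    k=l[p[1],p[0]];ys,xs=np.where(l==k);P=cast(s,np.c_[xs,ys],z)[:,:2]*1000
    print(nm,len(xs),cv2.minAreaRect(P.astype(np.float32)))
b,g,r=[im[...,i].astype(int) for i in range(3)]
w=((hsv[...,0]<12)&(hsv[...,1]>120)).astype(np.uint8)
w[:140]=0;w[240:]=0;w[:,:240]=0;w[:,390:]=0
w=cv2.morphologyEx(w,cv2.MORPH_OPEN,np.ones((3,3)))
ys,xs=np.where(w>0);P=cast(s,np.c_[xs,ys],.065)[:,:2]*1000
print('ledge',len(xs),cv2.minAreaRect(P.astype(np.float32)))
print('dish',cast(s,[(212,205)],.014),'mug',cast(s,[(423,173)],.085))
S=sense();print(R.from_rotvec(S['orientation']).as_matrix().round(3))
v=im[130:250,180:460].copy();v[w[130:250,180:460]>0]//=2
v=np.vstack([im[130:250,180:460],v]);cv2.imwrite('pics/c.png',cv2.resize(v,None,fx=2.4,fy=2.4))
```

```text
plate 1173 ((529.02197265625, -33.96141815185547), (63.83284378051758, 120.14864349365234), 9.927858352661133)
tile 372 ((604.0318603515625, 20.264923095703125), (64.13550567626953, 64.08348846435547), 9.988799095153809)
ledge 489 ((526.9598999023438, -21.076339721679688), (90.95482635498047, 326.309326171875), 10.00673770904541)
dish [[0.53120155 0.25959058 0.014     ]] mug [[ 0.60533731 -0.29180064  0.085     ]]
[[ 0.958  0.287 -0.   ]
 [ 0.287 -0.958  0.002]
 [ 0.    -0.002 -1.   ]]
```

View pics/c.png

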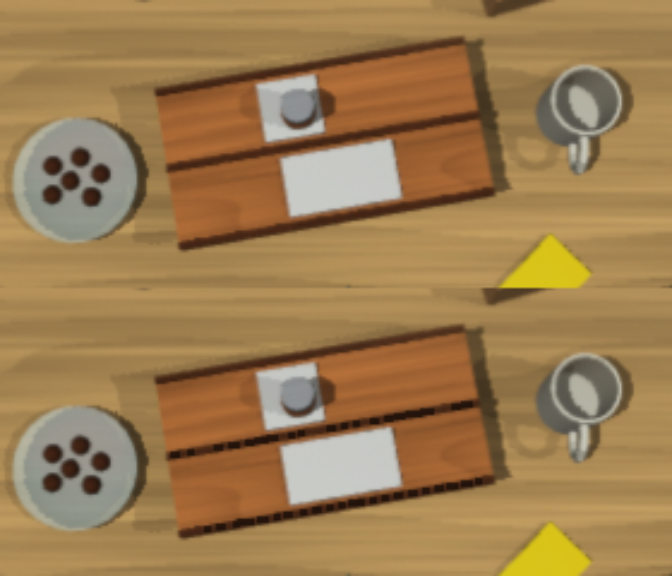

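The name plate is the blank white 120 x 64 mm rectangle in the near channel, at (322,204). It matches by size. The other candidates don't fit: the tile with the jar (301,174), the teal plates (342,266) and (453,290), the yellow plate (402,251), and the sheet (525,88), which is off the ledge. The crop confirms it. The dish is at the left, towards +y, and the mug is at the right.

```bash
python3 -m inch '[[32,-23,0,0,0,0,0.29],[32,-23,0,0,0,0,0.29],[32,-23,0,0,0,0,0.29],[32,-23,0,0,0,0,0.29],[32,-23,0,0,0,0,0.29],[32,-23,0,0,0,0,0.29],[32,-23,0,0,0,0,0.29],[32,-23,0,0,0,0,0.29],[32,-23,0,0,0,0,0.29],[32,-23,0,0,0,0,0.29],[32,-23,0,0,0,0,0.29],[32,-23,0,0,0,0,0.29],[32,-23,0,0,0,0,0.29],[32,-23,0,0,0,0,0.29],[32,-23,0,0,0,0,0.29]]'
python3 -m inch '[[0,0,0,0,0,-0.145,0.29],[0,0,0,0,0,-0.145,0.29],[0,0,0,0,0,-0.145,0.29],[0,0,0,0,0,-0.145,0.29],[0,0,0,0,0,-0.145,0.29],[0,0,0,0,0,-0.145,0.29],[0,0,0,0,0,-0.145,0.29],[0,0,0,0,0,-0.145,0.29],[0,0,0,0,0,-0.145,0.29],[0,0,0,0,0,-0.145,0.29],[0,0,0,0,0,0,0.29]]'
cat > w.py <<'E'
from h import *
from scipy.spatial.transform import Rotation as R
import sys
# ledge frame from the top view's corners
s=dict(np.load('top.npz'))
C=cast(s,[(245.4,167.5),(373.8,145.8),(386.3,210.4),(255,233.3)],.065)[:,:2]*1000
c=C.mean(0);a=np.deg2rad(10);ey=np.array([-np.sin(a),np.cos(a)]);ex=np.array([np.cos(a),np.sin(a)])
print('ledge centre',c,'ends y',(C-c)@ey,'x',(C-c)@ex)
S=sense();M=R.from_rotvec(S['orientation']).as_matrix();p=S['tool_pos']*1000
L=lambda q:(round((q-c)@ex,1),round((q-c)@ey,1))
print('tcp',p,'in ledge',L(p[:2]),'tool y yaw',np.degrees(np.arctan2(M[1,1],M[0,1])),'z',M[:,2].round(3),'open',S['opening'],'F',S['contact_force'],'t',S['time'],'q6',S['q'][5])
n=sys.argv[1]
if n!='none':
    s=load(n);im=s['img'];T=None
    if n=='wrist':
        T=np.eye(4);T[:3,:3]=M;T[:3,3]=p/1000;T=T@s['mount']
    cv2.imwrite(f'pics/{sys.argv[2]}.png',im)
    h=cv2.cvtColor(im,cv2.COLOR_BGR2HSV);m=((h[...,1]<60)&(h[...,2]>150)).astype(np.uint8)
    k,l,st,ce=cv2.connectedComponentsWithStats(m)
    for i in range(1,k):
        if st[i,4]<300: continue
        ys,xs=np.where(l==i);P=cast(s,np.c_[xs,ys],.066,T)[:,:2]*1000
        r=cv2.minAreaRect(P.astype(np.float32))
        if max(r[1])<160: print('white',ce[i].round(),r,'in ledge',L(np.array(r[0])))
E
python3 w.py wrist w1
```

```text
time: 1.6
tool_pos: [0.5407, -0.129, 0.2222]
orientation: [-3.108, -0.455, 0.001]
contact_force: [0.5, -0.8, 0.9]
opening: 0.0251
grip_force: 0.0
time: 2.7
tool_pos: [0.5398, -0.1304, 0.2221]
orientation: [-2.024, -2.401, 0.0]
contact_force: [-0.6, -0.4, -0.5]
opening: 0.0255
grip_force: 0.0
ledge centre [567.25891721 -17.82718   ] ends y [ 168.47850526 -169.62225167 -168.81504221  169.95878861] x [ 86.18354746  85.65930413 -86.12636323 -85.71648835]
tcp [ 539.80087897 -130.43201536  222.13311812] in ledge (np.float64(-46.6), np.float64(-106.1)) tool y yaw 9.727720211188542 z [-0.001  0.    -1.   ] open 0.02553276613092456 F [-0.60075298 -0.44965582 -0.54988613] t 2.7 q6 -0.6080668826320669
white [424.  32.] ((605.0303344726562, 16.16693687438965), (64.99812316894531, 56.52650833129883), 9.888067245483398) in ledge (np.float64(43.1), np.float64(26.9))
white [325.  74.] ((529.03076171875, -33.92413330078125), (64.58525085449219, 120.50848388671875), 9.785835266113281) in ledge (np.float64(-40.4), np.float64(-9.2))
```

View pics/w1.png

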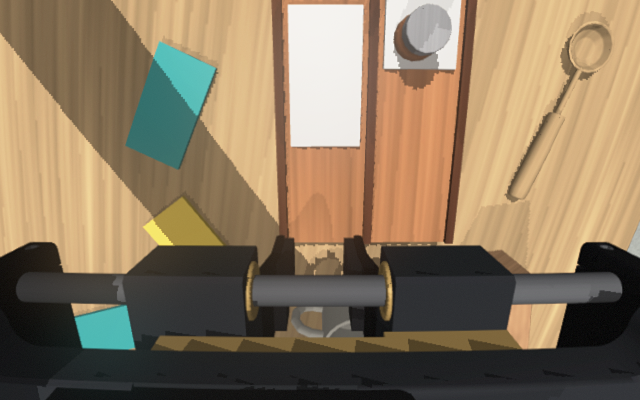

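The wrist view shows the plate at (325,74) in its channel with clear floor behind it. The tile and jar are to the right at (424,32). I'm lowering into the channel behind the plate.

```bash
python3 -m inch '[[0,5,25,0,0,0,0.29],[0,0,30,0,0,0,0.29],[0,0,30,0,0,0,0.29],[0,0,30,0,0,0,0.29],[0,0,25,0,0,0,0.29],[0,0,10,0,0,0,0.29],[0,0,0,0,0,0,0.29],[0,0,0,0,0,0,0.29]]'
python3 -m inch '[[0,0,2,0,0,0,0.29],[0,0,2,0,0,0,0.29],[0,0,2,0,0,0,0.29],[0,0,0,0,0,0,0.29],[0,0,0,0,0,0,0.29]]'; python3 w.py none
```

```text
time: 3.55
tool_pos: [0.5458, -0.13, 0.0732]
orientation: [2.025, 2.4, 0.001]
contact_force: [-0.0, 0.6, -0.2]
opening: 0.025
grip_force: 0.0
time: 4.05
tool_pos: [0.5451, -0.1297, 0.0667]
orientation: [2.025, 2.402, 0.0]
contact_force: [-0.5, 0.0, -0.3]
opening: 0.0247
grip_force: 0.0
ledge centre [567.25891721 -17.82718   ] ends y [ 168.47850526 -169.62225167 -168.81504221  169.95878861] x [ 86.18354746  85.65930413 -86.12636323 -85.71648835]
tcp [ 545.11859223 -129.74651924   66.67702052] in ledge (np.float64(-41.2), np.float64(-106.4)) tool y yaw 9.737282016762824 z [ 0. -0. -1.] open 0.02467118612822281 F [-0.47292061  0.01262089 -0.34683002] t 4.05 q6 -0.6030314069510199
```

```bash
python3 -m inch '[[0,0,2,0,0,0,0.29],[0,0,2,0,0,0,0.29],[0,0,0,0,0,0,0.29],[0,0,0,0,0,0,0.29]]'
python3 -m inch '[[10,0,0,0,0,0,0.29],[8,0,0,0,0,0,0.29],[4,0,0,0,0,0,0.29],[4,0,0,0,0,0,0.29],[4,0,0,0,0,0,0.29],[4,0,0,0,0,0,0.29],[4,0,0,0,0,0,0.29],[4,0,0,0,0,0,0.29],[4,0,0,0,0,0,0.29],[4,0,0,0,0,0,0.29],[0,0,0,0,0,0,0.29],[0,0,0,0,0,0,0.29]]'; python3 w.py wrist w2
```

```text
time: 4.45
tool_pos: [0.545, -0.1297, 0.0624]
orientation: [-2.025, -2.402, 0.0]
contact_force: [-0.3, -0.1, 0.3]
opening: 0.0254
grip_force: 0.0
time: 5.65
tool_pos: [0.5365, -0.0802, 0.0625]
orientation: [-2.024, -2.402, 0.0]
contact_force: [0.1, -0.0, 0.3]
opening: 0.0251
grip_force: 0.0
ledge centre [567.25891721 -17.82718   ] ends y [ 168.47850526 -169.62225167 -168.81504221  169.95878861] x [ 86.18354746  85.65930413 -86.12636323 -85.71648835]
tcp [536.47925917 -80.23855989  62.50155849] in ledge (np.float64(-41.1), np.float64(-56.1)) tool y yaw 9.751018731847369 z [-0.  0. -1.] open 0.025065842999606913 F [ 0.09323067 -0.04199405  0.27796348] t 5.65 q6 -0.5248875096411444
white [320. 115.] ((526.0398559570312, -16.62198257446289), (64.53190612792969, 106.79217529296875), 9.718637466430664) in ledge (np.float64(-40.4), np.float64(8.3))
white [519.  67.] ((611.222412109375, 21.526880264282227), (78.2617416381836, 64.31746673583984), 9.90830135345459) in ledge (np.float64(50.1), np.float64(31.1))
```

View pics/w2.png

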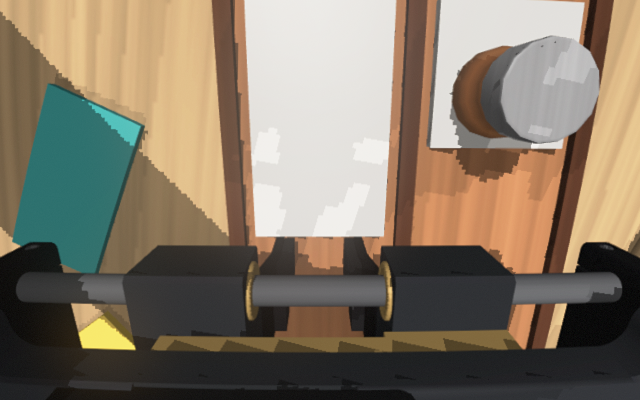

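The plate is square against both fingertips, with its rear edge at row 237, and it is sliding straight. I'm carrying on with the push.

```bash
python3 -m inch '[[4,0,0,0,0,0,0.29],[6,0,0,0,0,0,0.29],[7,0,0,0,0,0,0.29],[7,0,0,0,0,0,0.29],[7,0,0,0,0,0,0.29],[7,0,0,0,0,0,0.29],[7,0,0,0,0,0,0.29],[7,0,0,0,0,0,0.29],[7,0,0,0,0,0,0.29],[7,0,0,0,0,0,0.29],[7,0,0,0,0,0,0.29],[7,0,0,0,0,0,0.29],[7,0,0,0,0,0,0.29],[7,0,0,0,0,0,0.29],[6,0,0,0,0,0,0.29],[5,0,0,0,0,0,0.29],[3,0,0,0,0,0,0.29],[2,0,0,0,0,0,0.29],[0,0,0,0,0,0,0.29],[0,0,0,0,0,0,0.29]]'; python3 w.py top t2
```

```text
time: 7.7
tool_pos: [0.5181, 0.0279, 0.0626]
orientation: [2.025, 2.402, 0.0]
contact_force: [0.6, 1.2, 0.6]
opening: 0.0255
grip_force: 0.0
ledge centre [567.25891721 -17.82718   ] ends y [ 168.47850526 -169.62225167 -168.81504221  169.95878861] x [ 86.18354746  85.65930413 -86.12636323 -85.71648835]
tcp [518.08193846  27.89545525  62.56158981] in ledge (np.float64(-40.5), np.float64(53.6)) tool y yaw 9.73353860524793 z [ 0.  0. -1.] open 0.02552593311220572 F [0.59728573 1.24680214 0.61897585] t 7.7 q6 -0.33176106271982064
white [233. 108.] ((783.4222412109375, 201.70716857910156), (55.67800521850586, 55.82554244995117), 1.79010808467865) in ledge (np.float64(251.0), np.float64(178.7))
white [211. 205.] ((526.2830200195312, 249.64483642578125), (131.4805908203125, 129.151123046875), 46.22270202636719) in ledge (np.float64(6.1), np.float64(270.5))
white [ 18. 298.] ((282.86737060546875, 758.2667236328125), (122.29356384277344, 100.58180236816406), 17.199193954467773) in ledge (np.float64(-145.3), np.float64(813.7))
```

```bash
python3 w.py wrist w3; python3 -c "
import cv2;a=cv2.imread('pics/t2.png')[100:300,140:460];b=cv2.imread('pics/w3.png')[:250]
cv2.imwrite('pics/m.png',cv2.vconcat([cv2.resize(a,(480,300)),cv2.resize(b,(480,188))]))"
```

```text
ledge centre [567.25891721 -17.82718   ] ends y [ 168.47850526 -169.62225167 -168.81504221  169.95878861] x [ 86.18354746  85.65930413 -86.12636323 -85.71648835]
tcp [518.07638108  27.81241982  62.5439941 ] in ledge (np.float64(-40.5), np.float64(53.5)) tool y yaw 9.72475157928033 z [ 0.  0. -1.] open 0.025066669922030407 F [ 0.85034024 -0.46342466 -0.07258087] t 7.75 q6 -0.3317487249110758
white [319. 115.] ((507.1968688964844, 91.32649230957031), (64.43087005615234, 106.8097915649414), 9.725743293762207) in ledge (np.float64(-40.2), np.float64(117.9))
white [502. 249.] ((600.81103515625, 41.870872497558594), (64.38822937011719, 21.135082244873047), 9.916509628295898) in ledge (np.float64(43.4), np.float64(53.0))
```

View pics/m.png

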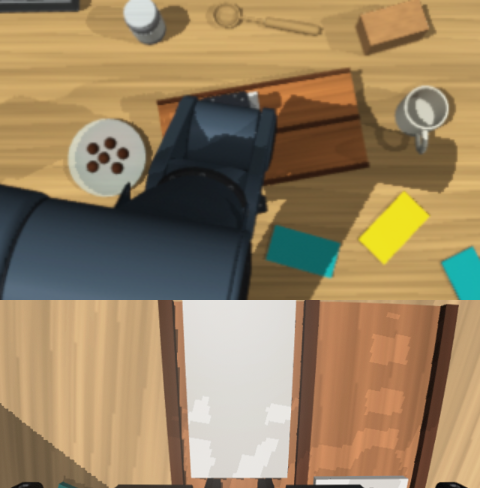

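The plate lies straight in its channel and its rear edge is at ledge y ≈ 64.5, so its centre is at 124.5 mm. It has 25 mm left to go, then I'll back off and check.

```bash
python3 -m inch '[[3,0,0,0,0,0,0.29],[5,0,0,0,0,0,0.29],[5,0,0,0,0,0,0.29],[5,0,0,0,0,0,0.29],[4,0,0,0,0,0,0.29],[2,0,0,0,0,0,0.29],[1,0,0,0,0,0,0.29],[0,0,0,0,0,0,0.29],[0,0,0,0,0,0,0.29]]'
python3 -m inch '[[-10,0,0,0,0,0,0.29],[-15,0,0,0,0,0,0.29],[0,0,-20,0,0,0,0.29],[0,0,-40,0,0,0,0.29],[0,0,-40,0,0,0,0.29],[-20,0,-40,0,0,0,0.29],[-40,0,0,0,0,0,0.29],[-40,0,0,0,0,0,0.29],[0,0,0,0,0,0,0.29],[0,0,0,0,0,0,0.29]]'
python3 w.py wrist w4
```

```text
time: 8.7
tool_pos: [0.5138, 0.0526, 0.0625]
orientation: [-2.025, -2.402, 0.0]
contact_force: [-0.3, -0.9, 0.8]
opening: 0.0252
grip_force: 0.0
time: 9.7
tool_pos: [0.5347, -0.0725, 0.2024]
orientation: [-2.029, -2.398, -0.0]
contact_force: [-0.3, 0.3, -1.0]
opening: 0.0253
grip_force: 0.0
ledge centre [567.25891721 -17.82718   ] ends y [ 168.47850526 -169.62225167 -168.81504221  169.95878861] x [ 86.18354746  85.65930413 -86.12636323 -85.71648835]
tcp [534.72549874 -72.54109684 202.44607321] in ledge (np.float64(-41.5), np.float64(-48.2)) tool y yaw 9.538040006180099 z [-0.  0. -1.] open 0.02533055042600606 F [-0.25607787  0.34533927 -1.0251657 ] t 9.7 q6 -0.5087154071464072
white [318.  12.] ((510.59503173828125, 71.62294006347656), (64.40274047851562, 17.845746994018555), 9.534473419189453) in ledge (np.float64(-40.3), np.float64(97.9))
white [419.  95.] ((604.3014526367188, 20.22902488708496), (65.09479522705078, 64.15531158447266), 9.93270206451416) in ledge (np.float64(43.1), np.float64(31.0))
```

View pics/w4.png

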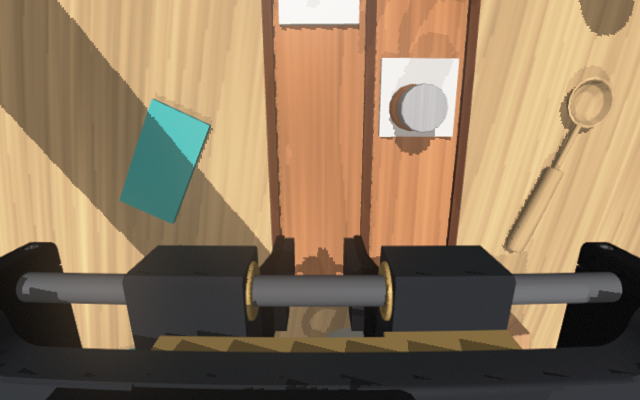

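The plate's rear edge, at row 25, is at ledge y ≈ 89 mm. That puts its centre at about 149 mm, in the middle of the allowed band, and it lies straight. The tile and jar at (419,95) have not moved. The fingers are clear, so I'm handing in.

```bash
python3 -c "
from rig import *
print(sign_off())"
```

```text
the job is handed in; nothing more can be done
None
```

I pushed the name plate along its channel to about 39 mm of overhang at the dish end (27 to 53 mm allowed), lying flat and straight; the tile and jar did not move, nothing else was touched as far as the views show, and the job is handed in, though no verdict was returned.

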